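# Sort the farrier's nails and marking gear into their trays

## Robot

A 6-joint arm with a two-finger parallel gripper is mounted at the origin on the work surface; the furniture and walls round the work are solid. World frame = base frame: x ahead of the robot, y to its left, z up, the work surface at z = 0. Lengths are in mm, angles in rad, forces in N, time in s.
With the tool pointing down it reaches from about 275 to 825 mm from the base axis. Payload 5.2 kg.
Tool frame: the origin (TCP) lies at the very end of the fingers, on their centre line; the grasp point (between the pads) lies 19 mm behind it; z points along the fingers, y is the line along which they close (so a half turn about z gives the same grasp; the last joint's range is limited). The gripper opens to 93 mm and grips with 3 to 60 N. Pads are 15 mm wide; open, the fingers measure 128 mm over their backs; the gripper's body (75 mm by 188 mm) begins 65 mm behind the grasp point.
Start: joints at [0.964, 0.259, 1.535, -0, 1.348, -0.203], TCP at [216.083, 505.78, 218.653] pointing down, gripper open.
Joint ranges: [-3.14, 3.14], [-0.91, 2.08], [0.19, 2.58], [-1.22, 4.36], [0.22, 2.71], [-3.12, 3.12]. Speed limits (rad/s): [2.57, 2.57, 3.14, 3.14, 3.14, 3.14].

## Interface

Orientations are given as [roll, pitch, yaw] about the fixed x, y, z axes, in that order (R = Rz(yaw) Ry(pitch) Rx(roll)).
In Python, from bench import robot gives the robot as it stands. The module is installed in compiled form; this text tells all that it offers. Calls block until the motion is done:
- robot.move_ptp(position, orientation): joint-space move of the TCP to a pose.
- robot.move_linear(position, ori=None, speed=150, f_stop=None): straight line of the TCP; ori=None keeps the orientation; speed is the mean speed in mm/s. With f_stop (N) it stops when the force on the tool has changed by that much, and returns True; else False.
- robot.move_j(angles): joint-space move.
- robot.move_gripper(opening): opening from 0.0 (shut) to 1.0 (fully open); the grip force is fixed at half the most; returns when the fingers have stopped.
- robot.sleep(seconds).
- robot.inverse_kinematics(position, orientation): joint angles nearest the present ones, or None.
- robot.get_image(name): name is "scene" or "top" or "wrist"; returns a dict with "img" (480x640x3 uint8, blue, green, red), "fovy" (degrees; the focal length in pixels is half the picture's height over the tangent of half this angle, whatever the lens; pixels are square), "cx", "cy" (the principal point, pixels), "eye" and "orientation" of the camera in the world. Camera axes: x right, y down, z forward; pixel columns grow to the right and rows downward; lengths in mm; the calibration is good to about 2 mm. The wrist camera is an equidistant fisheye: a pixel r from the principal point sees the ray r / f radians off the axis. A picture is of the moment at which its call begins. There is no depth.
A pose or a line that the arm cannot do raises robot.MotionError and nothing moves.
- robot.hand_in(): hands the job in; it is judged then, once.
Readings, each from a call of its own:
- robot.current_t(): time.
- robot.current_qpos(): joint angles.
- robot.current_joint_vel(): joint speeds.
- robot.current_joint_efforts(): joint torques, N m.
- robot.current_tcp_pos(): TCP position.
- robot.current_eef_rot(): TCP orientation.
- robot.current_contact_force(): force on the tool from outside, world axes, zero at the start.
- robot.current_ft_torque(): the same for the moment, N m.
- robot.current_gripper_width(): opening from 0.0 (shut) to 1.0 (fully open).
- robot.current_finger_force(): force on a finger pad.
Only numpy, scipy, OpenCV 4.12 (cv2) and the standard library are available. Lean on these libraries where they do the work, as an engineer would, in place of code of your own. Each camera call takes 0.05 s, during which the arm holds its last target. There are 200 camera calls.

## Task

Put away the mixed row on the worktop: the orange carton of nails goes into the orange tray, the blue carton of nails into the blue tray, and the marking-out gear (the yellow tape measure and the red-and-white paint marker) side by side into the green tray. Everything must end up inside its tray, on the tray's floor and let go: the cartons flat with the lid up, the tape measure standing upright as it stands now, the marker lying flat. The pale fire brick in the row stays where it is.

Things in the scene. Friction and masses are not known exactly. Their poses are not given: they have to be found in the camera images.
- carton_orange: full, closed orange cardboard carton of horseshoe nails, 66 mm (x) x 108 mm (y) x 40 mm high, about 0.55 kg; lies on its underside, lid up. Origin at the centre of its underside, z up. Take it across the 66 mm sides.
- carton_blue: full, closed blue cardboard carton of horseshoe nails, 66 mm (x) x 108 mm (y) x 40 mm high, about 0.55 kg; lies on its underside, lid up. Origin at the centre of its underside, z up. Take it across the 66 mm sides.
- tape: yellow and black tape measure standing upright, case 32 mm thick (x), 78 mm long (y) with the thin metal tongue that sticks out 10 mm at the foot of its -y end, 59 mm high, about 0.28 kg. Origin on its underside, in the middle of the 78 mm, so the case alone is centred 5 mm towards +y; z up. Take it across its 32 mm thickness.
- marker: round white paint marker with a red band, lying down: 16 mm thick, 124 mm long (along y), about 0.05 kg. Origin at the underside of its middle as it lies at the start. Take it across the barrel.
- tray_orange: shallow square orange tray, fixed to the worktop, 153 x 153 mm outside and 145 x 145 mm inside, walls 4 mm thick with a rounded rim 20 mm above the worktop, inner floor 4 mm above the worktop; a small white label on the side that faces the robot. Origin on the worktop under the centre of the tray; x and y run along its sides, z up. Empty at the start.
- tray_blue: shallow square blue tray, fixed to the worktop, 153 x 153 mm outside and 145 x 145 mm inside, walls 4 mm thick with a rounded rim 20 mm above the worktop, inner floor 4 mm above the worktop; a small white label on the side that faces the robot. Origin on the worktop under the centre of the tray; x and y run along its sides, z up. Empty at the start.
- tray_green: shallow square green tray, fixed to the worktop, 153 x 153 mm outside and 145 x 145 mm inside, walls 4 mm thick with a rounded rim 20 mm above the worktop, inner floor 4 mm above the worktop; a small white label on the side that faces the robot. Origin on the worktop under the centre of the tray; x and y run along its sides, z up. Empty at the start. It takes both the tape measure and the marker, side by side.
- brick: pale buff fire brick, 62 mm (x) x 112 mm (y) x 52 mm high, loose, lying in the row among the other things: to be left alone. Origin at the centre of its underside, z up.

How it is judged:
By the outcome, as a careful person would: the job done as asked, in the order asked, and still so for the second after the job is handed in, with the robot touching nothing.
It also fails if it takes over 104 s, if anything falls off the work surface, if the arm or the gripper's body presses on something with over 40 N, if the wrist force passes 120 N, or if a joint passes its speed limit or range.

## Working session

There is one attempt and no reset: what is moved stays moved. The work goes in short steps, each a Python script; the robot and the scene stay as the last script left them, time stands still between calls to the robot, and variables do not carry over. Pictures are saved under pics/ and viewed, at most 14 in all, crops included, and the job is handed in when it is done.

```bash
mkdir -p pics; ls; python3 - <<'E'
from bench import robot
import cv2
for n in ("scene","top","wrist"):
    d=robot.get_image(n); cv2.imwrite(f"pics/{n}0.png",d["img"])
    print(n,d["fovy"],d["cx"],d["cy"],d["eye"],d["orientation"])
print(robot.current_t(),robot.current_eef_rot(),robot.current_gripper_width())
E
```

```text
pics
scene 51.033413420707674 318.70100222059835 234.455489047582 [  86.24127774 -485.990702    675.50702147] [-2.41911800e+00  1.35243988e-03 -9.03348703e-01]
top 44.16259612122247 322.81636455681723 238.99048827549265 [ 331.51488998 -134.88198738 1021.73706395] [-2.95308375  0.00644665 -1.59610828]
wrist 65.70646984690485 322.54475060922147 234.95728797247457 [149.94902276 534.31196957 384.98394631] [ 2.87856157e+00 -1.32210791e-04  1.16670978e+00]
0.15 [-3.14019738e+00 -2.71102341e-04  2.73781349e+00] 1.0007838557048063
```

View pics/scene0.png

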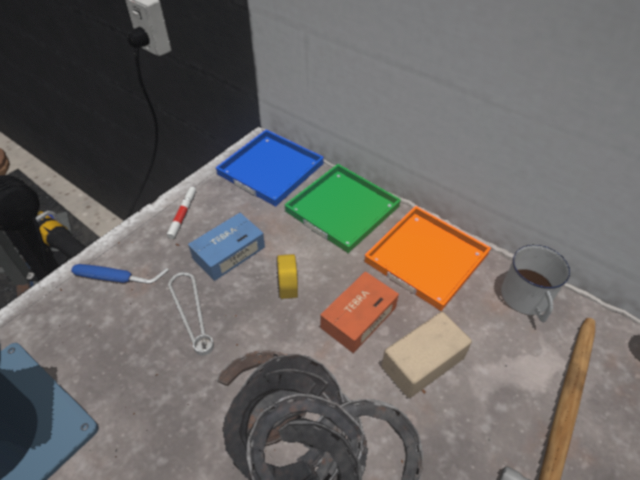

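View pics/top0.png

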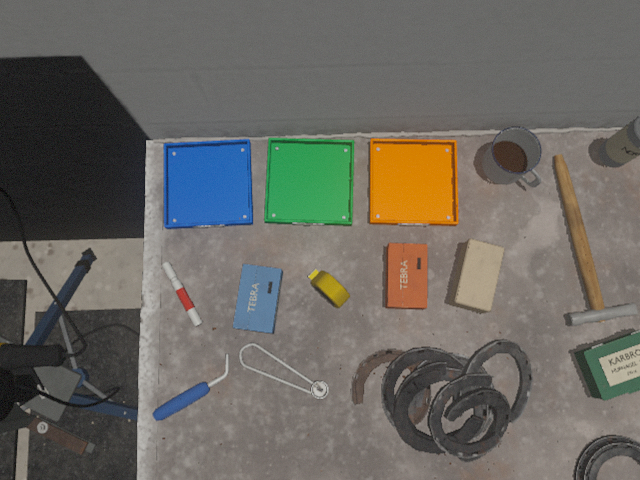

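View pics/wrist0.png

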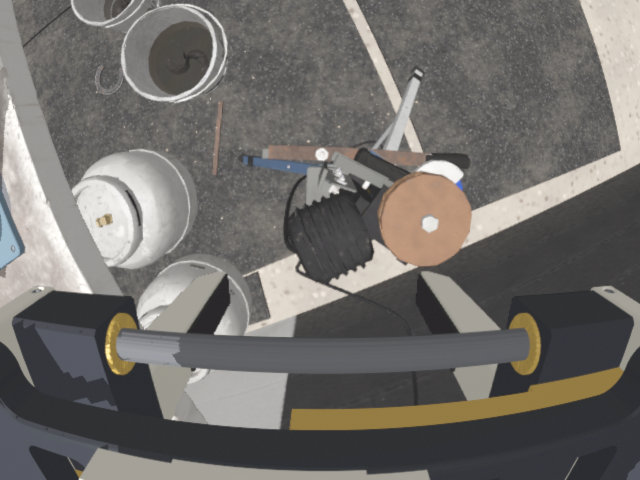

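The scene and top pictures agree on the layout. In the top view, the trays from left to right are blue (208,183), green (310,182) and orange (414,182), close to the wall. The row is marker (182,293), blue carton (258,298), tape (328,288) with its tongue not obvious, orange carton (407,275) and brick (480,275). The wrist camera looks off the bench.

```bash
cat > h.py <<'E'
import numpy as np, cv2
from scipy.spatial.transform import Rotation as R
class Cam:
    def __init__(s,d,fish=False):
        s.img=d["img"]; s.f=240/np.tan(np.radians(d["fovy"])/2); s.c=np.array([d["cx"],d["cy"]])
        s.e=np.array(d["eye"]); s.R=R.from_euler("xyz",d["orientation"]).as_matrix(); s.fish=fish
        s.hsv=cv2.cvtColor(s.img,cv2.COLOR_BGR2HSV)
    def ray(s,p):
        q=(np.atleast_2d(p).astype(float)-s.c)/s.f
        if s.fish:
            r=np.linalg.norm(q,axis=1,keepdims=True)+1e-12
            d=np.hstack([q/r*np.sin(r),np.cos(r)])
        else: d=np.hstack([q,np.ones((len(q),1))])
        d=d@s.R.T; return d/np.linalg.norm(d,axis=1,keepdims=True)
    def plane(s,p,z):
        d=s.ray(p); return (s.e+d*((z-s.e[2])/d[:,2:]))[:,:2]
    def mask(s,lo,hi):
        return cv2.inRange(s.hsv,np.array(lo),np.array(hi))
def biggest(m,win=None,hull=True):
    if win is not None:
        w=np.zeros_like(m); x0,y0,x1,y1=win; w[y0:y1,x0:x1]=255; m=m&w
    m=cv2.morphologyEx(m,cv2.MORPH_CLOSE,np.ones((5,5)))
    c=max(cv2.findContours(m,cv2.RETR_EXTERNAL,cv2.CHAIN_APPROX_NONE)[0],key=cv2.contourArea)
    return (cv2.convexHull(c) if hull else c)[:,0,:]
def quad(h):
    for e in np.arange(1,20,.5):
        a=cv2.approxPolyDP(h.reshape(-1,1,2),e,True)
        if len(a)<=4: return a[:,0,:]
def tri(c1,p1,c2,p2):
    "closest points of paired rays -> midpoints, gaps"
    out=[];g=[]
    for a,b in zip(c1.ray(p1),c2.ray(p2)):
        t=np.linalg.lstsq(np.c_[a,-b],c2.e-c1.e,rcond=None)[0]
        P=c1.e+a*t[0];Q=c2.e+b*t[1];out.append((P+Q)/2);g.append(np.linalg.norm(P-Q))
    return np.array(out),np.array(g)
E
python3 - <<'E'
from bench import robot
from h import *
S=Cam(robot.get_image("scene"));T=Cam(robot.get_image("top"))
for n,C in(("s",S),("t",T)):
    pts={"s":dict(orange=(360,300),oside=(370,328),blue=(225,235),bside=(240,262),tray_o=(430,250),tray_b=(270,165),tray_g=(340,205),tape=(288,262),tapeside=(288,288),red=(181,213)),
         "t":dict(orange=(395,300),blue=(250,310),tray_o=(410,180),tray_b=(208,183),tray_g=(310,180),tape=(330,290),red=(183,298))}[n]
    print(n,{k:C.hsv[y,x].tolist() for k,(x,y) in pts.items()})
a=cv2.resize(S.img[170:370,150:417],None,fx=3,fy=3,interpolation=cv2.INTER_CUBIC)
b=cv2.resize(T.img[220:345,150:350],None,fx=4,fy=4,interpolation=cv2.INTER_CUBIC)
cv2.imwrite("pics/sc.png",a[:600,:800]);cv2.imwrite("pics/tc.png",b)
E
```

```text
s {'orange': [11, 95, 199], 'oside': [15, 53, 105], 'blue': [102, 26, 170], 'bside': [107, 59, 99], 'tray_o': [14, 220, 240], 'tray_b': [109, 203, 206], 'tray_g': [68, 174, 161], 'tape': [23, 185, 190], 'tapeside': [23, 164, 129], 'red': [1, 179, 189]}
t {'orange': [10, 162, 175], 'blue': [104, 74, 158], 'tray_o': [18, 250, 217], 'tray_b': [107, 198, 182], 'tray_g': [70, 172, 159], 'tape': [25, 223, 173], 'red': [2, 175, 178]}
```

View pics/sc.png

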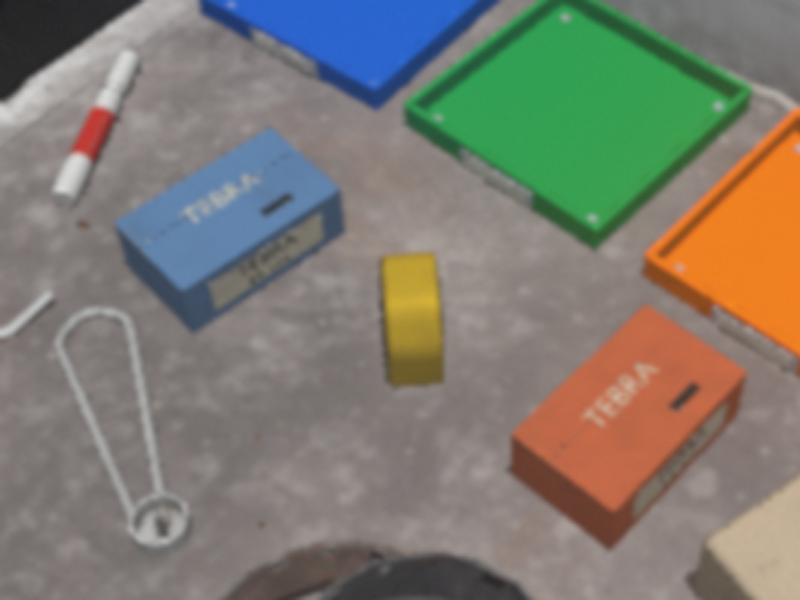

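View pics/tc.png

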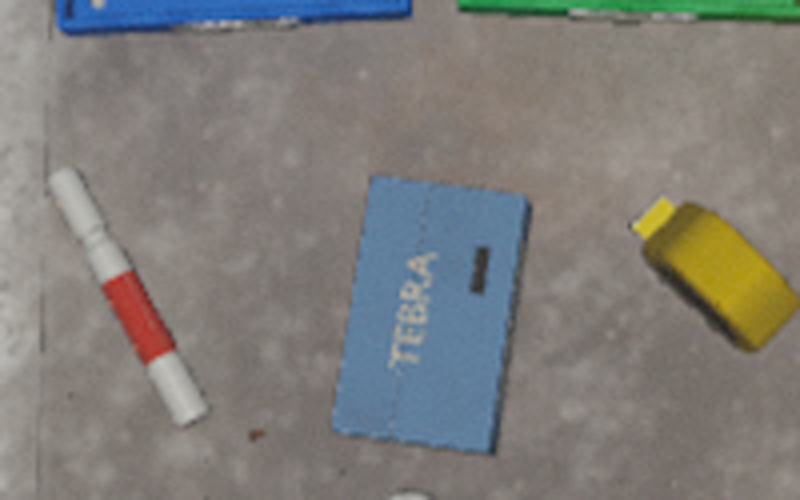

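The crops show lid quads that stand out clearly from their darker sides. The tape's tongue points up-left, towards the blue/green gap (top px ≈ 314,274). The marker runs from (166,264) to (197,323). Next I'll measure the corners in both views.

```bash
cat > m.py <<'E'
from bench import robot
from h import *
S=Cam(robot.get_image("scene"));T=Cam(robot.get_image("top"))
rng={"carton_orange":([5,70,135],[17,235,255]),"carton_blue":([98,15,125],[115,180,255]),
 "tray_orange":([8,190,60],[22,255,255]),"tray_blue":([100,165,60],[118,255,255]),"tray_green":([55,110,40],[85,255,255])}
win={"carton_orange":((310,265,405,352),(375,235,435,315)),"carton_blue":((185,210,270,280),(228,258,290,338))}
dbg={"s":S.img.copy(),"t":T.img.copy()}
def show(k,q):
    for p in q: cv2.circle(dbg[k],tuple(int(v) for v in p),2,(255,0,255),-1)
for n,(lo,hi) in rng.items():
    ws,wt=win.get(n,(None,None))
    lt=[lo[0],60 if n=="carton_blue" else lo[1],lo[2]] 
    qs=quad(biggest(S.mask(lo,hi),ws)); qt=quad(biggest(T.mask(lt,hi),wt))
    show("s",qs);show("t",qt)
    if len(qs)!=4 or len(qt)!=4: print(n,"quad",len(qs),len(qt)); continue
    # order by matching ground projection at z=30
    A=S.plane(qs,30);B=T.plane(qt,30)
    from scipy.optimize import linear_sum_assignment as la
    i,j=la(np.linalg.norm(A[:,None]-B[None],axis=2))
    P,g=tri(S,qs[i],T,qt[j])
    o=np.argsort(np.arctan2(*(P[:,:2]-P[:,:2].mean(0)).T[::-1])); P=P[o]
    L=np.linalg.norm(np.roll(P,-1,0)-P,axis=1)
    print(n,"c",P.mean(0).round(1),"z",P[:,2].round(1),"gap",g.max().round(1),"L",L.round(1))
    Q=T.plane(qt,{"c":40,"t":20}[n[0]]); r=cv2.minAreaRect(Q.astype(np.float32))
    print("   top@z",np.round(r[0],1),np.round(r[1],1),round(r[2],2))
# marker red band & tape blobs
for n,(lo,hi),zs in (("band",([0,120,100],[5,255,255]),12),("tape",([19,120,70],[31,255,255]),59)):
    cs=biggest(S.mask(lo,hi),(150,160,330,310)); ct=biggest(T.mask(lo,hi),(160,255,360,340))
    ms=cv2.minAreaRect(cs.astype(np.float32));mt=cv2.minAreaRect(ct.astype(np.float32))
    show("s",cs);show("t",ct)
    P,g=tri(S,[ms[0]],T,[mt[0]]); print(n,ms,mt,P.round(1),g.round(1))
cv2.imwrite("pics/dbg.png",np.hstack([cv2.resize(dbg["s"][110:390,150:510],None,fx=1.11,fy=1.11),cv2.resize(dbg["t"][130:350,150:510],(400,311))]))
E
python3 m.py
```

```text
carton_orange c [ 454.7 -273.2   39.6] z [38.1 38.5 40.1 41.5] gap 0.7 L [104.4  64.3 108.2  63.5]
   top@z [ 455.1 -273.4] [ 64.  107.6] 86.47
carton_blue c [422.4 -21.4  41.9] z [39.3 47.9 42.9 37.5] gap 2.5 L [103.1  63.4 105.4  64.3]
   top@z [422.8 -21.3] [ 63.2 105.5] 81.15
tray_orange c [ 624.  -295.9   15. ] z [ 8.8 17.3 17.7 16.3] gap 4.0 L [151.2 149.  152.8 148.7]
   top@z [ 622.2 -295.1] [149.3 153.1] 87.68
tray_blue c [629.6  67.7  15.5] z [ 7.9 20.8 16.  17.2] gap 1.4 L [149.4 151.6 151.5 148.5]
   top@z [628.3  67. ] [155.  149.7] 2.53
tray_green c [ 628.3 -112.8   17.5] z [ 9.  19.  20.8 21.1] gap 2.4 L [149.3 150.  151.9 149.2]
   top@z [ 627.9 -112.7] [149.8 153.4] 86.93
band ((180.89999389648438, 213.7000274658203), (7.602630138397217, 15.652474403381348), 26.56505012512207) ((184.3248291015625, 298.5955505371094), (22.107006072998047, 9.098190307617188), 61.38954162597656) [[427.5 104.8  13.7]] [1.8]
tape ((287.20819091796875, 275.83074951171875), (42.6043701171875, 18.52635383605957), 86.42366790771484) ((328.8628845214844, 286.5561218261719), (43.289207458496094, 19.64409637451172), 43.7811279296875) [[ 440.3 -141.1   16.1]] [1.1]
```

View pics/dbg.png

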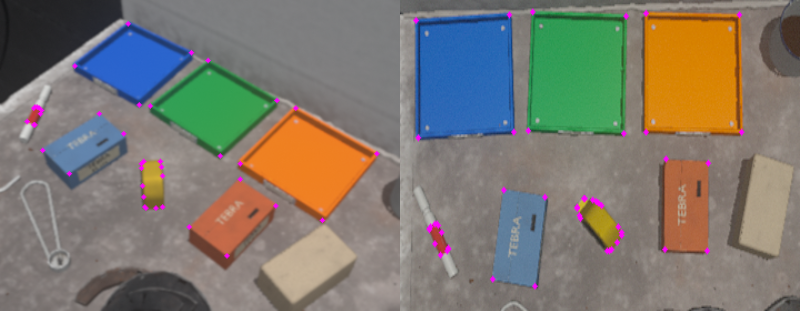

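The lids triangulate to z≈40 and the tray rims to ≈20 (outer corners match within a few mm). Next: two wrist views of the tape and marker.

```bash
python3 - <<'E'
from bench import robot
from h import *
import pickle
D=[]
for i,p in enumerate([(540,40,290),(540,-140,290)]):
    robot.move_ptp(list(p),[np.pi,0,np.pi]); robot.sleep(.3)
    d=robot.get_image("wrist"); D.append(d); print(d["eye"],d["orientation"],robot.current_t(),robot.current_qpos())
pickle.dump(D,open("w.pkl","wb"))
cv2.imwrite("pics/w.png",np.vstack([cv2.resize(d["img"],(400,300)) for d in D]))
E
```

```text
[468.12424813  40.76163119 457.0257349 ] [ 2.87754900e+00 -1.93007583e-03  1.57133302e+00] 2.7583 [-1.31418258e-01  2.05409678e-01  1.43112319e+00  3.98562254e-05
  1.50515208e+00 -1.70286687e+00]
[ 468.34430359 -138.43891857  457.22753009] [ 2.87717253e+00 -1.93122258e-03  1.57258935e+00] 3.8583 [-4.51661565e-01  2.35585167e-01  1.39210753e+00  1.02085649e-04
  1.51369696e+00 -2.02421479e+00]
```

View pics/w.png

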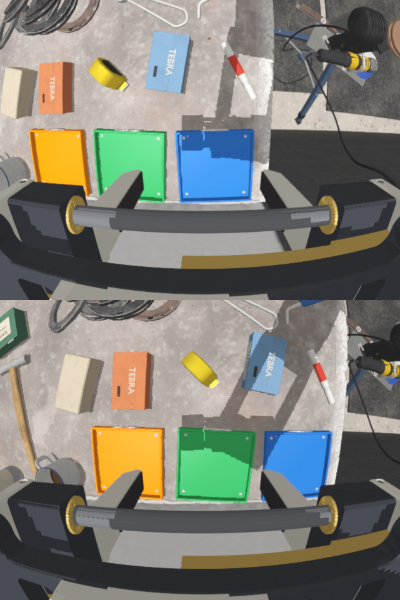

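```bash
python3 - <<'E'
from h import *
import pickle
W=[Cam(d,True) for d in pickle.load(open("w.pkl","rb"))]
ims=[]
tc=[];mc=[]
for k,(C,tw,mw) in enumerate(zip(W,[(125,75,225,160),(280,70,370,160)],[(340,70,425,200),(480,85,545,180)])):
    im=C.img.copy()
    ct=biggest(C.mask([19,110,60],[33,255,255]),tw,hull=False)
    for z in(59,30): 
        r=cv2.minAreaRect(C.plane(ct,z).astype(np.float32)); print("tape",k,z,np.round(r[0],1),np.round(r[1],1),round(r[2],1))
    tc.append(cv2.minAreaRect(ct.astype(np.float32))[0])
    red=C.mask([0,110,80],[6,255,255])|C.mask([174,110,80],[180,255,255])
    wh=C.mask([0,0,185],[180,60,255])
    cr=biggest(red,mw); rr=cv2.minAreaRect(C.plane(cr,8).astype(np.float32)); print("band",np.round(rr[0],1),np.round(rr[1],1),round(rr[2],1))
    mc.append(cv2.minAreaRect(cr.astype(np.float32))[0])
    cv2.drawContours(im,[ct.reshape(-1,1,2)],-1,(255,0,255),1);cv2.drawContours(im,[cr.reshape(-1,1,2)],-1,(255,255,0),1)
    if k==0:
        ims=[cv2.resize(im[60:210,120:250],None,fx=3,fy=3),cv2.resize(im[60:210,330:460],None,fx=3,fy=3)]
        a=im
    else: ims=[cv2.resize(im[60:200,270:390],(386,450)),ims[1]]
for c in(tc,mc): print(tri(W[0],[c[0]],W[1],[c[1]]))
b=cv2.resize(a[60:210,120:250],None,fx=3,fy=3)
cv2.imwrite("pics/w2.png",cv2.resize(np.hstack([b,*ims]),(800,310)))
E
```

```text
tape 0 59 [ 444.2 -126.7] [77.3 40.3] 45.4
tape 0 30 [ 442.5 -138.9] [83.  43.2] 45.4
band [427.  107.1] [39.  15.9] 28.6
tape 1 59 [ 441.9 -139.3] [70.2 28.7] 44.4
tape 1 30 [ 439.9 -139.3] [75.4 30.8] 44.4
band [427.8 108.2] [40.3 17.2] 29.1
(array([[ 441.29812123, -139.11413063,   27.80892693]]), array([2.45136613]))
(array([[427.69144156, 106.6254084 ,  10.55866668]]), array([0.79203706]))
```

View pics/w2.png

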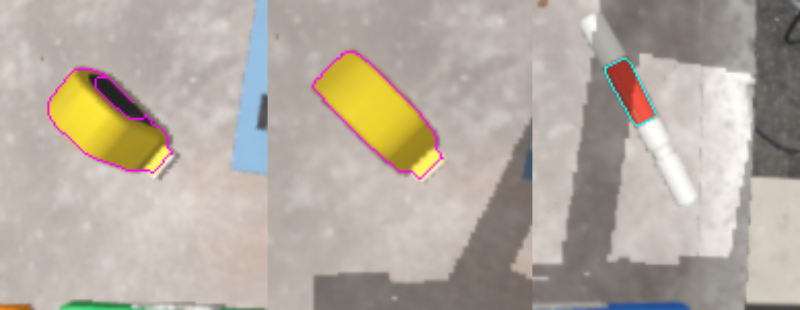

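The tape case is at about (438,-142), axis 44.4°, with its tongue towards +x+y. The marker centre is at about (436.5,112), axis 29°, triangulated at its mid-height of about 10. Next I'll pick and place the orange carton.

```bash
cat > pp.py <<'E'
from bench import robot
import numpy as np, cv2
D=lambda deg:[np.pi,0,np.radians(deg)]
def pick(xy,yaw,z,wopen,zs=150):
    robot.move_gripper(wopen)
    robot.move_ptp([*xy,zs],D(yaw))
    robot.move_linear([*xy,z+25],speed=200)
    hit=robot.move_linear([*xy,z],speed=60,f_stop=12)
    robot.move_gripper(0.0); w=robot.current_gripper_width()*93
    print("pick hit",hit,"w",round(w,1),"F",robot.current_finger_force(),"z",robot.current_tcp_pos()[2].round(1))
    robot.move_linear([*xy,zs],speed=180); robot.sleep(.2)
    print("lifted w",round(robot.current_gripper_width()*93,1),"f",np.round(robot.current_contact_force(),1))
def place(xy,yaw,z,wrel,zs=150):
    robot.move_ptp([*xy,zs],D(yaw))
    robot.move_linear([*xy,z+12],speed=150); robot.sleep(.2)
    hit=robot.move_linear([*xy,z-4],speed=25,f_stop=5)
    print("place hit",hit,"z",robot.current_tcp_pos().round(1),"t",robot.current_t())
    robot.move_gripper(wrel); robot.sleep(.2)
    robot.move_linear([*xy,zs],speed=180); print("t",robot.current_t(),"f",np.round(robot.current_contact_force(),1))
E
python3 - <<'E'
from pp import *
pick((455,-273.3),176.5,8,1.0)
place((623,-295.5),177.7,12,.88)
d=robot.get_image("scene");e=robot.get_image("top");cv2.imwrite("pics/a1.png",np.hstack([cv2.resize(d["img"],(400,300)),cv2.resize(e["img"],(400,300))]))
E
```

```text
pick hit False w 65.9 F 30.000276267528534 z 8.2
lifted w 65.8 f [ 0.7 -0.7 -6. ]
place hit True z [ 622.9 -295.4   12. ] t 10.325
t 11.9667 f [ 0.7  0.9 -0.2]
```

View pics/a1.png

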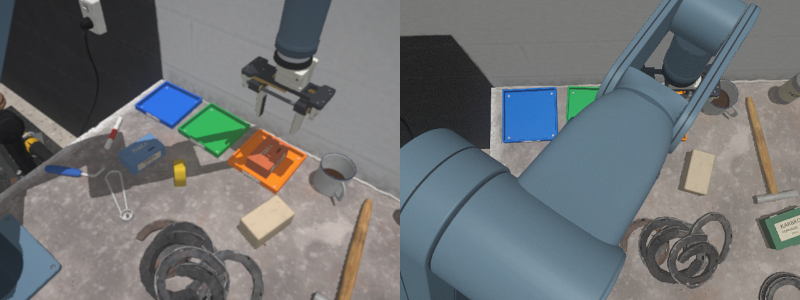

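Orange carton is in its tray, lying flat, with the arm clear above it (scene px ≈ 268,157). Blue carton and tape next, with a width check at each pick.

```bash
python3 - <<'E'
from pp import *
pick((422.6,-21.3),171.15,8,1.0)
assert robot.current_gripper_width()*93>60
place((629,67.5),182.5,12,.88)
pick((438,-142),224.4,21,.7)
assert robot.current_gripper_width()*93>28
place((621.5,-144.5),177,25,.5)
d=robot.get_image("scene");e=robot.get_image("wrist");cv2.imwrite("pics/a2.png",np.hstack([cv2.resize(d["img"],(400,300)),cv2.resize(e["img"],(400,300))]))
E
```

```text
pick hit False w 65.8 F 29.993479549884796 z 8.2
lifted w 65.7 f [-1.4  1.  -4.7]
place hit True z [628.9  67.5  12. ] t 19.3833
t 21.025 f [-0.1  0.4 -0. ]
pick hit False w 29.6 F 29.929995853453875 z 21.1
lifted w 30.1 f [-0.1 -0.2 -2.6]
place hit True z [ 621.5 -144.3   25. ] t 28.15
t 29.725 f [ 0.8 -0.5 -0.5]
```

View pics/a2.png

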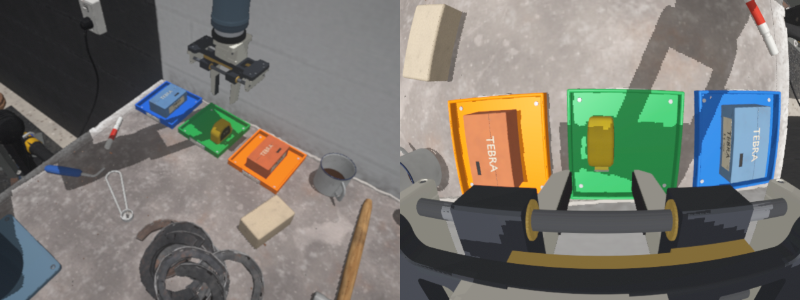

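Blue carton and tape are in their trays. The tape stands upright in the left part of the green tray (wrist half-image px ≈ 600,140). Marker last.

```bash
python3 - <<'E'
from pp import *
pick((436.5,112.2),209,2.5,.6)
assert robot.current_gripper_width()*93>10
place((629,-81.5),177,6.5,.32)
robot.move_ptp([500,-60,320],D(180)); robot.sleep(.3)
d=robot.get_image("scene");e=robot.get_image("wrist")
cv2.imwrite("pics/a3.png",np.hstack([cv2.resize(d["img"][100:320,190:500],(400,284)),cv2.resize(e["img"][:,:],(400,284))]))
print(robot.current_t())
E
```

```text
pick hit False w 14.6 F 29.99765012984426 z 2.6
lifted w 14.5 f [-0.3 -0.4 -0.3]
place hit True z [628.9 -81.8   6.3] t 37.4917
t 39.15 f [ 0.3  0.5 -0.8]
40.4167
```

View pics/a3.png

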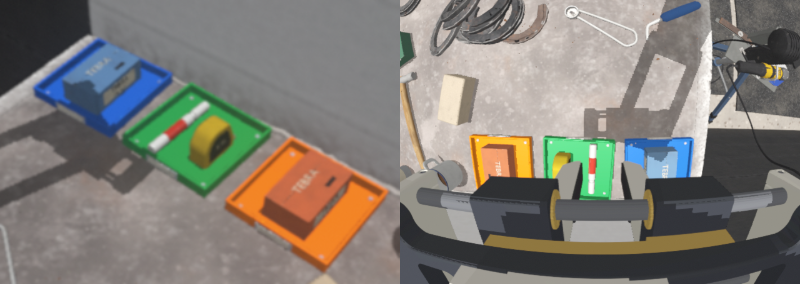

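The scene crop shows all four things in their trays, with the marker beside the tape (px 178,127). I'll clear the arm and check the marker's fit and the brick from above.

```bash
python3 - <<'E'
from pp import *
robot.move_j([0.964,0.259,1.535,0,1.348,-0.203]); robot.sleep(.3)
e=robot.get_image("top");cv2.imwrite("pics/a4.png",cv2.resize(e["img"][125:325,150:520],(800,432),interpolation=cv2.INTER_CUBIC))
E
```

```text
(no output)
```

View pics/a4.png

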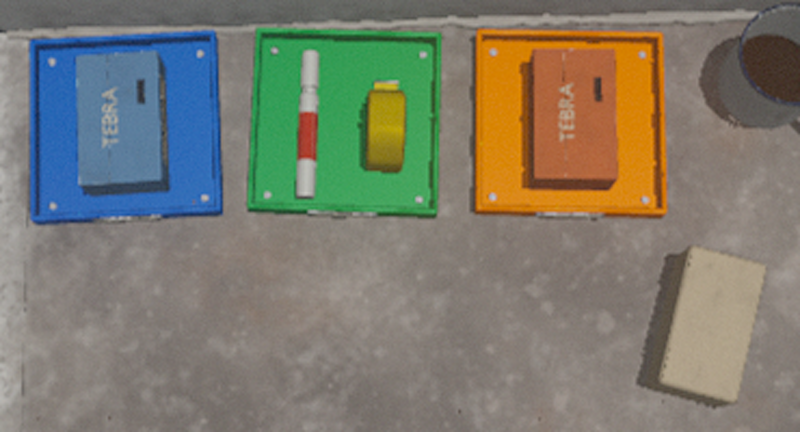

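The marker (px 308,125) lies clear of both tray walls, the tape (385,125) stands beside it, both cartons sit well inside their trays, and the brick has not moved.

```bash
python3 -c "
from bench import robot
print(robot.current_t(), robot.hand_in())"
```

```text
the job is handed in; nothing more can be done
43.05 None
```

The job is handed in at 43 s: both cartons lie lid up in their own trays, the tape measure stands beside the flat-lying marker in the green tray, and the brick was left where it was.

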